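# Push a test cartridge home and snap the toggle clamp shut

## Task

Without picking anything up, push the test cartridge that lies in the channel of the bench fixture along the channel with the closed fingertips until it sits fully home against the end stop. Then push the clamp's T-handle over, past its dead point, until it snaps into lock and the rubber pad holds the cartridge down. Work the clamp by its handle only, not by its arm, and leave the things standing around where they are.

Things in the scene. Friction and masses are not known exactly. Their poses are not given: they have to be found in the camera images.
- fixture: Fixture screwed to the worktop; does not move. Origin on the worktop below point end_stop; +x runs along the channel to the clamp, +z up. Aluminium base, x -132 to 82 mm, 80 mm wide, 12 mm thick. On it the channel: floor z = 12 mm, steel rails 4 mm high, 37 mm apart, from x = -123 to 0, open at -x. Clamp bracket behind the stop: x 21 to 67 mm, 26 mm wide, top z = 78 mm.
- end_stop (a point): Foot of the end stop's face, on the channel's centre line and floor (fixture x = 0, z = 12 mm). The stop is a steel block 50 mm wide, 12 mm thick along x, 10 mm high above the floor.
- cartridge: White test cartridge lying in the channel short of the stop, loose, 25 g: 62 mm long (x), 34 wide, body 8 mm thick, with a round well (14 mm across, top 15 mm above the underside) 16 mm from the centre towards -x. Origin: centre of the underside; +x along the fixture's +x within 3 degrees. Push its -x end face. Home: origin at fixture x = -31 mm, its +x end on the stop.
- handle (a joint): Angle of the clamp's T-handle (rad): 0 open (upright, leaning 5 degrees towards the cartridge), 1.5 fully locked (over to 81 degrees from upright, towards fixture +x). Over-centre spring: released below about 1.0 it springs back to 0, beyond that it snaps on to 1.5 by itself and stays. The bar takes about 7 N at first, falling to nothing at the dead point.
- handle_hinge (a point): Centre of the handle's hinge, at fixture x = 48 mm, z = 67 mm; the hinge axis lies along the fixture's y.
- handle_bar (a point): Centre of the handle's black cross-bar: a round bar along the fixture's y, 14 mm in diameter, 44 mm long, 100 mm from the hinge. Open it stands at fixture x = 39 mm, z = 167 mm; locked at x = 147 mm, z = 83 mm.
- clamp_arm: The clamp's 58 mm steel arm with a sprung rubber pad (16 mm across); moves with the handle, not to be pushed. Origin on its hinge: fixture x = 34 mm, z = 38 mm. Handle open: it stands upright, top at z = 98 mm, the pad on its -x side out to x = 9 mm. Locked: level over the stop, the pad presses the cartridge's flat top, 18 mm from the stop, with about 6 N.
- cup: Bystander: lidded sample cup, 62 mm in diameter, 62 mm tall, loose; origin at the centre of its underside, z up. Stands beside the fixture on the far side.
- marker: Bystander: marker pen lying down, 135 mm long along its y, 17 mm thick, loose; origin under its centre.
- timer_loose: Bystander: bench timer, 66 x 62 x 19 mm, loose; origin under its centre. Left of the fixture.
- spare: Bystander: a second cartridge of the same kind on the bare worktop, right of the fixture; loose; origin under its centre. Not the one to clamp.
There are look-alikes about, which are no part of the job. Leave any brown or green look-alike of the cartridge alone.

How it is judged:
On the way, in this order (a step that is already met when the one before it is completed fails the run):
1. the cartridge sits home against the stop, the clamp still open (x of cartridge in the frame of fixture between -0.0335 and -0.0285 m and angle between the x axis of cartridge and the x axis of fixture, either way round below 0.12 rad and value of joint handle below 0.5 rad), for 0.2 s.
2. the handle has snapped into lock and the pad presses on the cartridge (value of joint handle above 1.4 rad and contact force between clamp_arm and cartridge above 3 N), for 0.2 s.
At the end, for the whole second after the job is handed in: The cartridge lies flat in the channel, its end within 2.5 mm of the stop, at rest; the handle is locked (joint above 1.4 rad) and the clamp pad presses on the cartridge with more than 3 N (all of step 2 and x of cartridge in the frame of fixture between -0.0335 and -0.0285 m and angle between the x axis of cartridge and the x axis of fixture, either way round below 0.12 rad and height (world z) of cartridge below 0.0145 m and angle between cartridge's own z axis and vertical below 0.05 rad and linear speed of cartridge below 0.01 m/s); the robot touches nothing.
It fails at once if the cartridge is lifted (more than 8 mm) or tipped up (height (world z) of cartridge above 0.02 m or angle between cartridge's own z axis and vertical above 0.35 rad).
It fails at once if the clamp arm or its pad is pushed with the robot (more than 4 N) (contact force between any of the fingers, the arm and clamp_arm above 4 N).
It fails at once if a bystander is displaced by more than 20 mm (distance of any of cup, marker, timer_loose, spare from where it was at the start of the episode above 0.02 m).
It also fails if it takes over 42 s, if anything falls off the work surface, if the arm or the gripper's body presses on something with over 40 N, if the wrist force passes 120 N, or if a joint passes its speed limit or range.

## Robot

A 6-joint arm with a two-finger parallel gripper is mounted at the origin on a cart in front of the work surface, level with it; the furniture and walls round the work are solid. World frame = base frame: x ahead of the robot, y to its left, z up, the work surface at z = 0. Lengths are in m, angles in rad, forces in N, time in s.
With the tool pointing down it reaches from about 0.275 to 0.825 m from the base axis. Payload 5.2 kg.
Tool frame: the origin (TCP) lies at the very end of the fingers, on their centre line; the grasp point (between the pads) lies env.pinch_z behind it (env.pinch_z is the distance from the TCP to the grasp point, in m); z points along the fingers, y is the line along which they close (so a half turn about z gives the same grasp; the last joint's range is limited). The gripper opens to 93 mm and grips with 3 to 60 N. Pads are 15 mm wide; open, the fingers measure 128 mm over their backs; the gripper's body (75 mm by 188 mm) begins 65 mm behind the grasp point.
Start: joints at [1.113, 0.259, 1.535, -0, 1.348, -0.203], TCP at [0.139, 0.532, 0.219] pointing down, gripper open.
Joint ranges: [-3.14, 3.14], [-0.91, 2.08], [0.19, 2.58], [-1.22, 4.36], [0.22, 2.71], [-3.12, 3.12]. Speed limits (rad/s): [2.57, 2.57, 3.14, 3.14, 3.14, 3.14].

## Interface

Orientations are given as a 3x3 rotation matrix whose columns are the frame's x, y, z axes.
In Python, from cell import env gives the robot as it stands. Calls block until the motion is done:
- env.goto(position, orientation): joint-space move of the TCP to a pose.
- env.movel(position, v=0.15, ori=None, until_force=None): straight line of the TCP; ori=None keeps the orientation; v is the mean speed in m/s. With until_force (N) it stops when the force on the tool has changed by that much, and returns True; else False.
- env.movej(angles): joint-space move.
- env.gripper_open() and env.grasp(f_grip=None): open the fingers fully, or close them until they stop; f_grip is the grip in N (None keeps the last).
- env.sleep(seconds).
- env.inverse_kinematics(position, orientation): joint angles nearest the present ones, or None.
- env.sense(): the state.
- env.camera(name): name is "side" or "top" or "wrist"; returns the picture (400x640x3 uint8, red, green, blue); there is no depth.
- env.camera_model(name): a dict with "fx", "fy", "cx", "cy" (pixels), "rvec" (rotation vector, rad) and "tvec" (3), from world to camera coordinates, as OpenCV has them. Camera axes: x right, y down, z forward; pixel columns grow to the right and rows downward; lengths in m; the calibration is good to about 2 mm. A picture is of the moment at which its call begins: read the wrist's pose just before it. camera_model takes no time and is no camera call; for the wrist camera it gives the pose at the moment of the call.
A pose or a line that the arm cannot do raises env.MotionError and nothing moves.
- env.close_job(): hands the job in; it is judged then, once.
The state is a dict: "time": time; "q": joint angles; "dq": joint speeds; "joint_efforts": joint torques, N m; "ee_pos": TCP position; "orientation": TCP orientation; "ft_force": force on the tool from outside, world axes, zero at the start; "moment": the same for the moment, N m; "width": finger opening in m; "grip_force": force on a finger pad.
Only numpy, scipy, OpenCV 4.12 (cv2) and the standard library are available. Lean on these libraries where they do the work, as an engineer would, in place of code of your own. Each camera call takes 0.05 s, during which the arm holds its last target. There are 200 camera calls.

## Working session

There is one attempt and no reset: what is moved stays moved. The work goes in short steps, each a Python script; the robot and the scene stay as the last script left them, time stands still between calls to the robot, and variables do not carry over. Pictures are saved under pics/ and viewed, at most 10 in all, crops included, and the job is handed in when it is done.

```bash
mkdir -p pics; ls
cat > h.py <<'E'
import numpy as np,cv2
from cell import env
def save(n,name):
    im=env.camera(n); cv2.imwrite(f'pics/{name}.png',im[:,:,::-1]); return im
def proj(n,P,m=None):
    m=m or env.camera_model(n); K=np.array([[m['fx'],0,m['cx']],[0,m['fy'],m['cy']],[0,0,1.]])
    return cv2.projectPoints(np.array(P,float).reshape(-1,1,3),np.array(m['rvec'],float),np.array(m['tvec'],float),K,None)[0].reshape(-1,2)
def ray(n,uv,z,m=None):
    m=m or env.camera_model(n); R=cv2.Rodrigues(np.array(m['rvec'],float))[0]; t=np.array(m['tvec'],float).ravel()
    d=R.T@np.array([(uv[0]-m['cx'])/m['fx'],(uv[1]-m['cy'])/m['fy'],1]); c=-R.T@t
    return c+d*(z-c[2])/d[2]
E
python3 - <<'E'
from h import *
a=save('top','top0');b=save('side','side0')
for n in('top','side'):print(env.camera_model(n))
print(env.pinch_z,env.sense())
E
```

```text
pics
{'fx': 466.24055528716946, 'fy': 466.24055528716946, 'cx': 315.4481500456469, 'cy': 199.69913691714456, 'rvec': array([ 2.15532529, -2.15831502,  0.14810381]), 'tvec': array([-0.03481925,  0.59627859,  1.23413821])}
{'fx': 514.9307128963706, 'fy': 514.9307128963706, 'cx': 325.5583847325225, 'cy': 195.99357478646007, 'rvec': array([ 2.29297173,  0.08892941, -0.01463288]), 'tvec': array([-0.58891519,  0.02364285,  1.82234725])}
0.0188 {'time': 0.1, 'q': array([ 1.11318938e+00,  2.59268543e-01,  1.53597757e+00, -1.23784989e-05,
        1.34800312e+00, -2.02800697e-01]), 'dq': array([-0.00125191, -0.00172475, -0.00401888, -0.00074099, -0.00079038,
       -0.00027102]), 'joint_efforts': array([ 2.40920061e-03, -4.38212836e+01, -2.84643370e+01,  7.20400829e-02,
        3.63051344e-02, -7.63009666e-05]), 'ee_pos': array([0.13838941, 0.53179055, 0.21790012]), 'orientation': array([[-9.67712727e-01,  2.52054674e-01, -7.21048644e-04],
       [ 2.52055500e-01,  9.67711631e-01, -1.49146763e-03],
       [ 3.21835772e-04, -1.62505648e-03, -9.99998628e-01]]), 'ft_force': array([-0.38141542, -0.10833044,  0.18044983]), 'moment': array([ 0.08120874, -0.00033339,  0.03309705]), 'grip_force': 0.0, 'width': 0.09295746407003817}
```

View pics/top0.png

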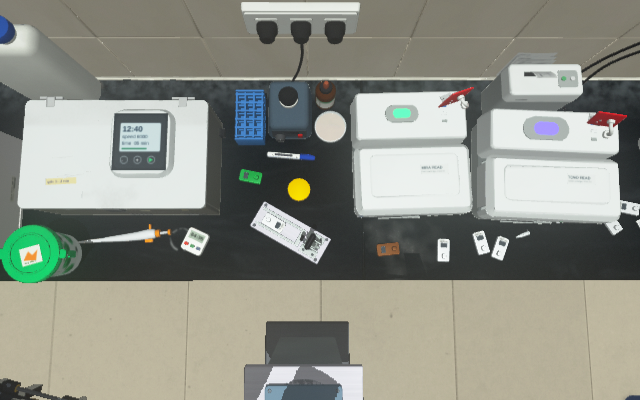

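View pics/side0.png

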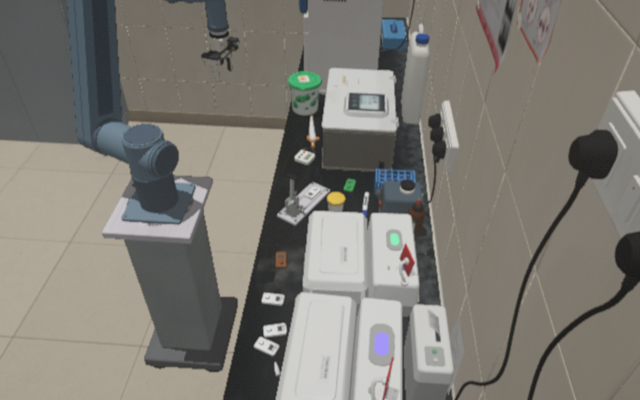

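Top view: the fixture plate runs from (262,205) to (325,255), with the clamp at its lower-right end near (312,240). Candidates for the cartridge:
- white part in the channel, about (278,223): **chosen**, because it is the one in the channel
- spare and other white ones on the bench: (443,250), (480,242), (500,247)
- green look-alike: (250,177)
- brown look-alike: (388,249)

The cup is at (299,189), the timer at (195,242) and the marker at (290,156). Next I'll take a close crop and fit the base.

Run:
```python
from h import *
a=cv2.imread('pics/top0.png')
c=cv2.resize(a[190:275,235:345],None,fx=7,fy=7,interpolation=cv2.INTER_CUBIC);cv2.imwrite('pics/crop0.png',c[:600,:])
g=cv2.cvtColor(a,cv2.COLOR_BGR2GRAY); m=np.zeros_like(g); m[195:270,243:340]=(g[195:270,243:340]>90)*255
m=cv2.morphologyEx(m,cv2.MORPH_CLOSE,np.ones((9,9)))
cs=max(cv2.findContours(m,0,2)[0],key=cv2.contourArea); r=cv2.minAreaRect(cs); b=cv2.boxPoints(r);print(r,b)
P=np.array([ray('top',p,0.012) for p in b]);print(P.round(4)); print(np.linalg.norm(P-np.roll(P,-1,0),axis=1), P.mean(0))
```

```text
((289.9076843261719, 232.16156005859375), (77.6457290649414, 29.396230697631836), 29.74488067626953) [[248.9077  225.66156]
 [263.4923  200.13849]
 [330.90765 238.66156]
 [316.32306 264.18463]]
[[ 0.5275  0.1484  0.012 ]
 [ 0.5987  0.109   0.012 ]
 [ 0.4913 -0.0783  0.012 ]
 [ 0.4216 -0.0379  0.012 ]]
[0.08136482 0.21590139 0.08056299 0.21432291] [0.5097782  0.03530338 0.012     ]
```

View pics/crop0.png

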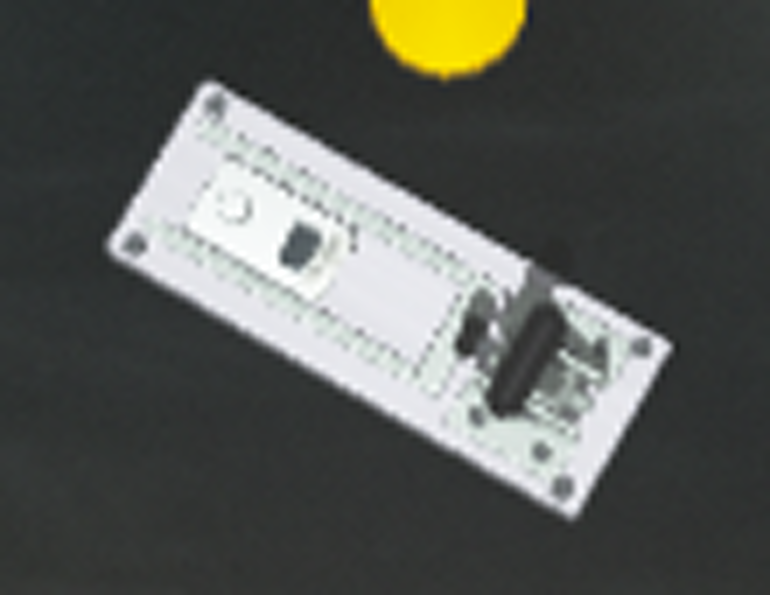

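The fit gives 214–216 × 81 mm, which matches the base. The crop confirms the choice: a white cartridge in the channel with its well toward −x (crop (235,207)) and its −x end at about crop (203,195). The clamp bar is at (528,360). Next I'll check clearances and IK and approach the push start.

```bash
cat >> h.py <<'E'
fx=np.array([-.1066,-.1868,0]);fx/=np.linalg.norm(fx); fy=np.cross([0,0,1],fx); O=np.array([.5098,.0353,0])+.025*fx
W=lambda x,z,y=0:O+fx*x+fy*y+np.array([0,0,z])
F=lambda p:((p-O)@fx,(p-O)@fy,p[2])
def ORI(xa): return np.column_stack([xa,np.cross([0,0,-1],xa),[0,0,-1]])
E
python3 - <<'E'
from h import *
for p in [(264,217.9),(282,228.9),(268.6,219.6),(298.5,189)]: print('F',p,np.round(F(ray('top',p,.02)),4))
print('bar z.167',np.round(F(ray('top',(310.4,241.4),.167)),4))
for p in [(220,210),(357,218)]:
  for z in (0,.1,.2): print(p,z,ray('top',p,z).round(3))
q=env.sense()['q']
for n,a in (('fx',fx),('-fx',-fx),('fy',fy),('-fy',-fy)):
  for P in (W(-.12,.017),W(-.07,.017),W(.01,.2),W(.12,.115)):
    s=env.inverse_kinematics(P,ORI(a)); print(n,None if s is None else np.round(s,2))
E
```

```text
F (264, 217.9) [-0.1056 -0.0017  0.02  ]
F (282, 228.9) [-0.0473 -0.0034  0.02  ]
F (268.6, 219.6) [-0.0922  0.0005  0.02  ]
F (298.5, 189) [-0.0631  0.1152  0.02  ]
bar z.167 [0.0411 0.0005 0.167 ]
(220, 210) 0 [0.573 0.232 0.   ]
(220, 210) 0.1 [0.562 0.212 0.1  ]
(220, 210) 0.2 [0.551 0.192 0.2  ]
(357, 218) 0 [ 0.55  -0.152  0.   ]
(357, 218) 0.1 [ 0.54  -0.143  0.1  ]
(357, 218) 0.2 [ 0.531 -0.133  0.2  ]
fx [ 0.01  0.5   1.72 -0.    0.92 -2.61]
fx [-0.07  0.46  1.8  -0.    0.88 -2.69]
fx [-0.22  0.17  1.7  -0.    1.28 -2.84]
fx [-0.45  0.18  1.92 -0.    1.05 -3.08]
-fx [ 0.01  0.5   1.72 -0.    0.92  0.53]
-fx [-0.07  0.46  1.8  -0.    0.88  0.45]
-fx [-0.22  0.17  1.7  -0.    1.28  0.3 ]
-fx [-0.45  0.18  1.92 -0.    1.05  0.06]
fy [ 0.01  0.5   1.72 -0.    0.92  2.1 ]
fy [-0.07  0.46  1.8  -0.    0.88  2.02]
fy [-0.22  0.17  1.7  -0.    1.28  1.87]
fy [-0.45  0.18  1.92 -0.    1.05  1.63]
-fy [ 0.01  0.5   1.72 -0.    0.92 -1.04]
-fy [-0.07  0.46  1.8  -0.    0.88 -1.12]
-fy [-0.22  0.17  1.7  -0.    1.28 -1.27]
-fy [-0.45  0.18  1.92 -0.    1.05 -1.51]
```

Run:
```python
from h import *
R=ORI(-fx)
env.grasp(5)
env.goto([.42,.16,.25],R); env.movel(W(-.137,.2),v=.2); env.movel(W(-.137,.05),v=.15)
print(env.movel(W(-.137,.0165),v=.04,until_force=4)); s=env.sense(); print(s['time'],np.round(F(s['ee_pos']),4),s['width'])
print(env.movel(W(-.085,.0165),v=.04,until_force=4)); s=env.sense(); print(s['time'],np.round(F(s['ee_pos']),4),s['ft_force'])
a=save('top','top1');b=save('wrist','wr1')
c=cv2.imread('pics/top1.png');c=cv2.resize(c[190:265,235:335],None,fx=6,fy=6,interpolation=cv2.INTER_CUBIC)
d=cv2.imread('pics/wr1.png');d=cv2.resize(d,(600,375)); 
c=cv2.resize(c,(300,225)); o=np.zeros((600,600,3),np.uint8);o[:375]=d;o[375:,:300]=c
cv2.imwrite('pics/m1.png',o)
```

```text
False
6.325 [-0.1371  0.0002  0.0167] 0.0003135476837071154
False
7.775 [-0.0852  0.      0.0165] [-0.03818911 -0.12633164  0.20538834]
```

View pics/m1.png

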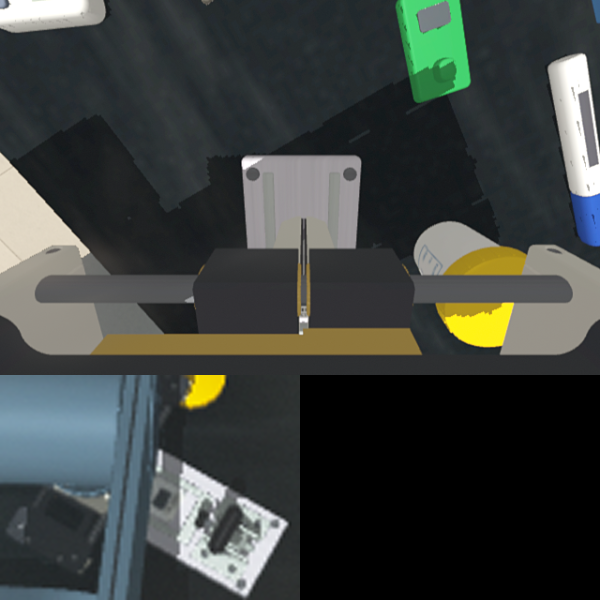

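The wrist view shows the closed fingers centred over the channel. In the top view the cartridge's dark window has moved on to about px (290,231), so it is being pushed. I'll continue to the stop.

Run:
```python
from h import *
print(env.movel(W(-.060,.0165),v=.025,until_force=4)); s=env.sense(); print(s['time'],np.round(F(s['ee_pos']),4),s['ft_force'])
env.sleep(.3); p=s['ee_pos']
env.movel(p-fx*.03,v=.08); env.movel(p-fx*.03+[0,0,.2],v=.2)
env.goto(W(-.03,.27),ORI(-fy))
s=env.sense();print(s['time'],np.round(F(s['ee_pos']),4))
a=save('top','top2');save('wrist','wr2')
c=cv2.imread('pics/top2.png');c=cv2.resize(c[190:265,235:335],(400,300),interpolation=cv2.INTER_CUBIC)
d=cv2.imread('pics/wr2.png');cv2.imwrite('pics/m2.png',np.vstack([cv2.resize(d,(480,300)),np.pad(c,((0,0),(0,80),(0,0)))]))
```

```text
True
8.4833 [-0.0726  0.0001  0.0165] [1.40399683 1.92907154 2.09985676]
11.9583 [-3.000e-02 -2.000e-04  2.695e-01]
```

View pics/m2.png

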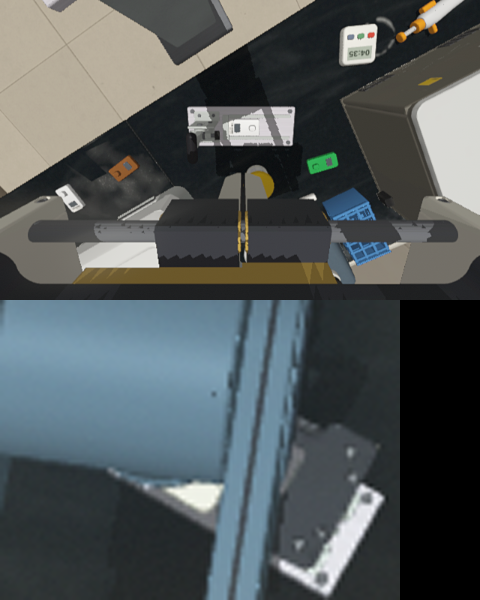

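Run:
```python
from h import *
d=cv2.imread('pics/wr2.png');cv2.imwrite('pics/c2.png',cv2.resize(d[135:205,240:400],(800,350),interpolation=cv2.INTER_CUBIC))
for n,P in (('stop0',W(0,.022)),('home-x',W(-.062,.02)),('basecorner',W(-.132,.012,.04)),('b2',W(-.132,.012,-.04)),('b3',W(.082,.012,.04)),('b4',W(.082,.012,-.04))): print(n,(proj('wrist',P)[0]-[240,135])*5)
```

```text
stop0 [313.81122385 182.05757921]
home-x [520.95780274 180.61308696]
basecorner [739.79667827 301.43935349]
b2 [757.22680172  42.54119829]
b3 [ 57.39837868 301.99170707]
b4 [37.44731423 43.13840453]
```

View pics/c2.png

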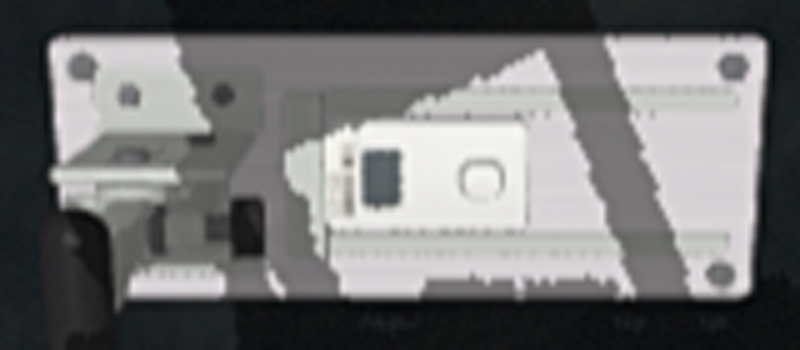

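In the crop the cartridge's +x end, near (325,170), touches the stop face, and its −x end is at 527. The base sits about 9 px (≈2.8 mm) toward −x of my model, so home would be at about 530 and the cartridge is home. The contact point agrees. Next I'll push the handle.

```bash
sed -i 's/^W=/O=O-.0028*fx\nW=/' h.py
python3 - <<'E'
from h import *
env.movel(W(-.03,.158),v=.2)
print(env.movel(W(.045,.158),v=.05,until_force=2)); s=env.sense(); xc,yc,_=F(s['ee_pos']);print(s['time'],np.round(F(s['ee_pos']),4),s['ft_force'])
t=np.radians(-5); cx=lambda t:.048+.1*np.sin(t)-.007*np.cos(t)
if xc<.035 and xc>0:
  for a in np.radians([5,15,25,35,44,52,58,64]):
    env.movel(W(xc+cx(a)-cx(t),.067+.1*np.cos(a)+.007*np.sin(a)-.008),v=.1)
    s=env.sense(); print(round(np.degrees(a)),np.round(F(s['ee_pos']),4),s['ft_force'].round(1),round(s['time'],2))
E
```

```text
True
13.7417 [ 0.0191 -0.      0.158 ] [2.74880756 2.69700179 1.0589415 ]
5 [0.0357 0.     0.1593] [2.6 5.3 0.8] 14.07
15 [5.330e-02 1.000e-04 1.576e-01] [2.  5.  2.8] 14.39
25 [7.040e-02 1.000e-04 1.528e-01] [0.5 4.2 4.1] 14.72
35 [0.0864 0.0002 0.145 ] [0.2 2.4 3.1] 15.04
44 [ 0.0994 -0.0005  0.1355] [-0.4  2.7  1.7] 15.35
52 [ 0.1095 -0.0004  0.1257] [-0.3  0.7 -0.4] 15.64
58 [ 0.116  -0.0003  0.1178] [0.3 0.2 0.1] 15.9
64 [ 0.1216 -0.0003  0.109 ] [1.2 0.1 0.4] 16.16
```

The force rose and then fell to zero at the dead point. I'll retract and check the lock.

Run:
```python
from h import *
p=env.sense()['ee_pos']; env.movel(p+[0,0,.16],v=.15); env.goto(W(-.03,.27),ORI(-fy)); 
print(env.sense()['time'],env.sense()['ft_force'].round(2))
save('wrist','wr3'); d=cv2.imread('pics/wr3.png');cv2.imwrite('pics/c3.png',cv2.resize(d[115:225,180:400],(800,400),interpolation=cv2.INTER_CUBIC))
k=800/220
for P in (W(.147,.083),W(.039,.167),W(-.018,.025),W(-.062,.02)): print((proj('wrist',P)[0]-[180,115])*k)
```

```text
18.0333 [-0.58 -0.34 -0.3 ]
[ 21.26266592 238.68848816]
[270.51523284 306.73611123]
[492.95629228 206.97286169]
[600.02528448 204.61476338]
```

View pics/c3.png

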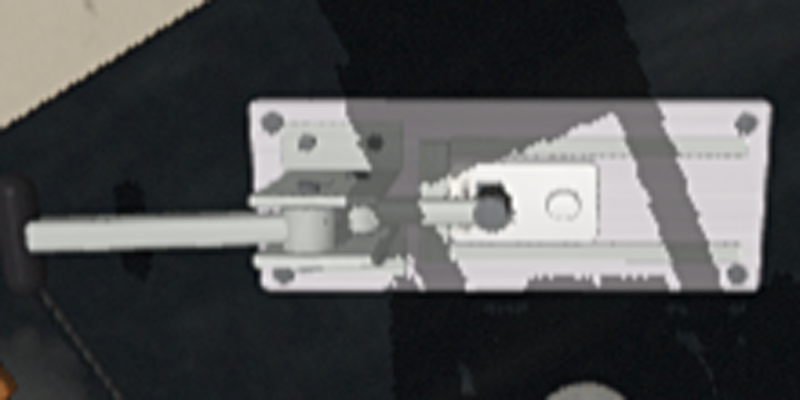

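The bar is at (18,235), where the locked position is predicted at (21,239). The pad is on the cartridge at (492,208), and the cartridge's −x end is at about 598 against a predicted home of 600. The clamp is locked, so I'm handing in.

```bash
python3 -c "
from cell import env
print(env.close_job())"
```

```text
the job is handed in; nothing more can be done
None
```

The cartridge is home against the stop, the clamp is locked with its pad on the cartridge, and the job is handed in at about 18 s of the 42 s limit; the hand-in gave no verdict, and I judged the result from the last wrist picture.

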